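Release the red bit adapter from its quick-change chuck

ROBOT

A 6-joint arm with a two-finger parallel gripper is mounted at the origin on the work surface. World frame = base frame: x ahead of the robot, y to its left, z up, the work surface at z = 0. Lengths are in m, angles in rad, forces in N, time in s.
With the tool pointing down it reaches from about 0.375 to 0.9 m from the base axis. Payload 3.1 kg.
Tool frame: the origin (TCP) lies on the centre line of the jaws, within the pads' length; the fingertips stand 22 mm ahead of it and the grasp point (between the pads) lies 3 mm ahead of it; z points along the fingers, y is the line along which they close (so a half turn about z gives the same grasp; the last joint's range is limited). The gripper opens to 85 mm and grips with 20 to 120 N. Pads are 22 mm wide; open, the fingers measure 114 mm over their backs; the gripper's body (76 mm by 85 mm) begins 54 mm behind the grasp point. The pads swing forward as they close: fully open they stand 13 mm farther back than shut.
Start: joints at [-1.417, 0.527, 1.433, -0, 1.181, -0.178], TCP at [0.204, -0.591, 0.253] pointing down, gripper open.
Joint ranges: [-3.08, 3.08], [-0.75, 2.2], [0.22, 2.44], [-1.43, 4.57], [0, 2.65], [-2.85, 2.85]. Speed limits (rad/s): [2.79, 2.79, 3.14, 3.14, 3.14, 3.14].

INTERFACE

Orientations are given as a unit quaternion [x, y, z, w].
In Python, from station import manip gives the robot as it stands.
- The arm moves only by the shell command python3 drive.py 'ROWS' [FORCE]. ROWS is a JSON list of rows, 1 to 20 of them, each written [[dx, dy, dz], turn, opening]: dx, dy, dz in fractions of the full range, 1 being 0.8 m, then a turn about the tool's z in normalised numbers (1 is pi/2 rad), then the opening from 0.0 (shut) to 1.0 (fully open); each row is the pose to reach, as a shift and turn from the pose commanded when the command began, along the tool's axes at that moment; what a row does not reach only later rows make up. A row lasts 1/10 s, in which the tool goes at most 0.05 m and 0.15 rad, less where a joint would pass 70% of its speed; a pose out of reach is approached as far as the arm can. The fingers move at their own pace and stop on an object; FORCE is the grip in N (left out, the last holds). Time passes only in rows, so rows that do not move let the fingers close. It prints the time, the measured TCP pose, the force, the opening and the grip force at its end. A shift or turn number past 1, either way, is cut back to 1. Input that does not fit is refused with a message, and nothing moves.
- manip.sense(): the state, without advancing time (a new reading comes with each control period).
- manip.snapshot(name): name is "side" or "top" or "wrist"; returns a dict with "pixels" (400x640x3 uint8, red, green, blue), "range_z" (400x640 float32, m along the optical axis (not along the pixel's ray), 0 where there is no reading), "fov_y" (degrees; the focal length in pixels is half the picture's height over the tangent of half this angle, whatever the lens; pixels are square), "cx", "cy" (the principal point, pixels), "k1" (the pictures are not rectified: a ray, as slopes to the right and down, at radius r is drawn at 1 + k1 r^2 times it, then the intrinsics apply), "R" (3x3) and "t" (3): a world point X has camera coordinates R X + t; the wrist camera has in their place "hand_eye" (4x4, takes a point from camera to tool coordinates, whose origin is the TCP and whose axes are the flange's). Camera axes: x right, y down, z forward; pixel columns grow to the right and rows downward; lengths in m; the calibration is good to about 2 mm. A picture is of the moment at which its call begins: read the wrist's pose just before it.
- manip.sign_off(): hands the job in; it is judged then, once.
The state is a dict: "t": time; "q": joint angles; "qd": joint speeds; "tau": joint torques, N m; "tcp_pos": TCP position; "tool_rot": TCP orientation; "force": force on the tool from outside, world axes, zero at the start; "ft_torque": the same for the moment, N m; "finger_gap": opening from 0.0 (shut) to 1.0 (fully open); "gripper_force": force on a finger pad.
Only numpy, scipy, OpenCV 4.12 (cv2) and the standard library are available. Lean on these libraries where they do the work, as an engineer would, in place of code of your own. Each camera call takes 0.05 s, during which the arm holds its last target. There are 200 camera calls.

TASK

Take the red bit adapter out of its quick-change chuck: pull the chuck's sprung collar back, away from the adapter, until the adapter is released and pops forward, let the collar spring home, then draw the adapter straight out and set it down in the blue tray without dropping it. Leave the yellow adapter locked in its own chuck.

Things in the scene. Friction and masses are not known exactly. Their poses are not given: they have to be found in the camera images.
- red_collar (a point): Centre, on the level axis 85 mm above the table, of the ribbed aluminium sliding collar holding the red adapter: 36 mm across, 32 long, 44 mm rim at its rear. Moves with it. +x points back along the chuck to the black motor (54 mm across, starts 58 mm behind): the pull direction; z up. Slides 18 mm, sprung 3.5 to 8 N plus some 2 N of friction; at 7 to 8 mm (pull 13 to 16) the adapter unlocks.
- red_adapter: Round, 109 mm long, 90 g. Origin: centre of its red sleeve, 24 mm across, 36 long. +x runs along its axis into the chuck (roll is free): 15 mm shank to 59 mm; at -x a nose and bit to 50 mm. Locked, the origin is 45 mm before (-x of) the collar point, 85 mm up, 40 mm of shank in the bore. Unlocked, an ejector pushes it 14 mm forward; it stays in the bore, drooping 3 mm, when the collar is let go.
- tray_in (a point): Centre of the inner floor, 5 mm above the table, of the blue open tray: outside 190 mm along its x, 240 mm along its y, walls 5 mm thick and 45 mm high above the table. z points up. The tray is fixed to the table.
- yellow_adapter: An identical adapter with a yellow sleeve, locked in an identical second chuck; same origin and axes. To be left alone. The chucks are fixed to the table some 200 to 300 mm apart, headings vary, and either may be the left one.

How it is judged:
On the way, in this order (a step that is already met when the one before it is completed fails the run):
1. the collar of the red adapter's chuck is pulled back by more than 6 mm (distance of red_collar from where it was at the start of the episode above 0.006 m), for 0.1 s.
2. the red adapter is drawn out of the chuck, its origin more than 90 mm from the collar point (distance between red_adapter and red_collar above 0.09 m), for 0.1 s.
3. the red adapter is brought down into the tray still in the fingers, its origin less than 45 mm above the tray floor (z of red_adapter in the frame of tray_in below 0.045 m and x of red_adapter in the frame of tray_in between -0.09 and 0.09 m and y of red_adapter in the frame of tray_in between -0.115 and 0.115 m and contact force between the fingers and red_adapter above 1 N), for 0.05 s.
At the end, for the whole second after the job is handed in: The red adapter lies at rest on the floor of the blue tray (origin within the walls and less than 20 mm above the floor), the red chuck's collar is back within 5 mm of home, and the yellow adapter is within 10 mm of where it started (z of red_adapter in the frame of tray_in below 0.02 m and x of red_adapter in the frame of tray_in between -0.09 and 0.09 m and y of red_adapter in the frame of tray_in between -0.115 and 0.115 m and linear speed of red_adapter below 0.03 m/s and distance of red_collar from where it was at the start of the episode below 0.005 m and distance of yellow_adapter from where it was at the start of the episode below 0.01 m); the robot touches nothing.
It fails at once if the yellow adapter is released or moved by more than 10 mm (distance of yellow_adapter from where it was at the start of the episode above 0.01 m).
It also fails if it takes over 48 s, if anything falls off the work surface, if the arm or the gripper's body presses on something with over 40 N, if the wrist force passes 120 N, or if a joint passes its speed limit or range.

## Working session

There is one attempt and no reset: what is moved stays moved. The work goes in short steps, Python scripts to look and compute and a shell command to move; the robot and the scene stay as the last step left them, time stands still between calls to the robot, and variables do not carry over. Pictures are saved under pics/ and viewed, at most 10 in all, crops included, and the job is handed in when it is done.

```bash
ls; mkdir -p pics
cat > h.py <<'E'
import numpy as np, cv2
from station import manip
from scipy.spatial.transform import Rotation as Ro
def snap(n):
    s=manip.sense(); d=manip.snapshot(n)
    d['f']=200/np.tan(np.radians(d['fov_y'])/2)
    if n=='wrist':
        T=np.eye(4); T[:3,:3]=Ro.from_quat(s['tool_rot']).as_matrix(); T[:3,3]=s['tcp_pos']
        C=T@np.array(d['hand_eye']); d['Rc'],d['c']=C[:3,:3],C[:3,3]
    else:
        d['Rc']=np.array(d['R']).T; d['c']=-d['Rc']@np.array(d['t'])
    return d
def ray(d,u,v):
    K=np.array([[d['f'],0,d['cx']],[0,d['f'],d['cy']],[0,0,1]])
    # drawn = (1+k1 r^2)*ray
    p=cv2.undistortPoints(np.array([[[u,v]]],float),K,np.array([d['k1'],0,0,0,0.])).reshape(2)
    return np.array([p[0],p[1],1.])
def pt(d,u,v,w=1):
    z=d['range_z'][int(v)-w:int(v)+w+1,int(u)-w:int(u)+w+1]; z=np.median(z[z>0])
    return d['Rc']@(ray(d,u,v)*z)+d['c']
def cloud(d,mask=None):
    v,u=np.nonzero((d['range_z']>0) if mask is None else (d['range_z']>0)&mask)
    K=np.array([[d['f'],0,d['cx']],[0,d['f'],d['cy']],[0,0,1]])
    p=cv2.undistortPoints(np.c_[u,v].astype(float)[:,None],K,np.array([d['k1'],0,0,0,0.])).reshape(-1,2)
    z=d['range_z'][v,u][:,None]
    return np.c_[p,np.ones(len(p))]*z@d['Rc'].T+d['c'],u,v
def save(d,n): cv2.imwrite('pics/'+n,d['pixels'][:,:,::-1])
E
python3 - <<'E'
from h import *
for n in ('top','side'):
    d=snap(n); save(d,n+'0.png'); print(n,d['f'],d['k1'],d['c'].round(3),d['Rc'][:,2].round(2))
    np.savez(n+'0.npz',**d)
a=np.vstack([cv2.imread('pics/top0.png'),cv2.imread('pics/side0.png')])
cv2.imwrite('pics/both0.png',cv2.resize(a,(480,600)))
E
```

```text
drive.py
pics
station.py
top 473.26035170706245 -0.13479339501365376 [0.345 0.045 1.196] [ 0.18 -0.02 -0.98]
side 366.16314423833023 -0.009874377528414814 [ 0.494 -0.519  0.609] [ 0.06  0.72 -0.69]
```

View pics/top0.png

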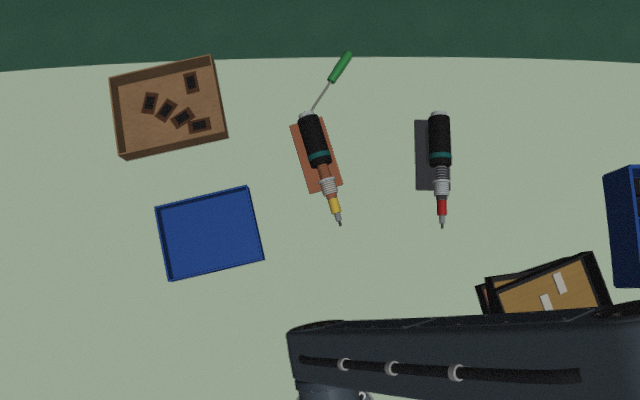

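View pics/side0.png

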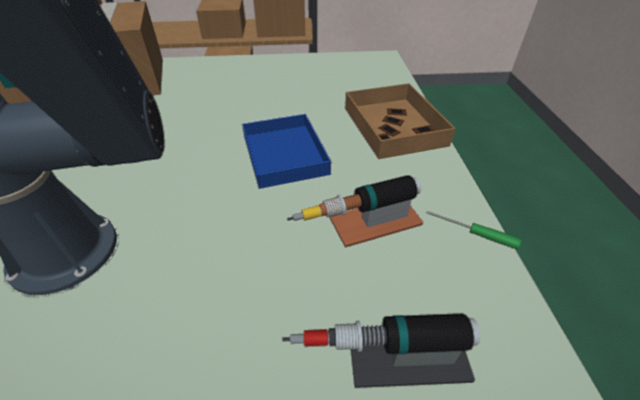

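The top view shows the red sleeve at about (442,207) with its collar at (442,187). The yellow sleeve is at (334,205) and the left blue tray is centred near (210,234). In the side view the red sleeve is at (316,338), the collar at (348,336) and the tray at (287,150).

```bash
cat > m.py <<'E'
from h import *
import sys
def circfit(P):  # axis from cylinder surface points: horizontal axis assumed
    pass
for n in ('top','side'):
    d=dict(np.load(n+'0.npz'))
    hsv=cv2.cvtColor(d['pixels'],cv2.COLOR_RGB2HSV).astype(int)
    H,S,V=hsv[...,0],hsv[...,1],hsv[...,2]
    for c,m in (('red',((H<5)|(H>175))&(S>180)&(V>90)),('yel',(abs(H-23)<6)&(S>130)&(V>120)),('blue',(abs(H-113)<10)&(S>150)&(V>50))):
        P,u,v=cloud(d,m)
        ok=(P[:,0]<.95)&(P[:,2]>-.02)
        if c=='blue': ok&=(P[:,1]>.0)
        else: ok&=(P[:,2]>.05)&(P[:,2]<.12)
        P,u,v=P[ok],u[ok],v[ok]
        print(n,c,len(P),'pix',u.mean().round(1),v.mean().round(1),'mean',P.mean(0).round(4),'z',np.percentile(P[:,2],[2,50,98]).round(4))
        if c=='blue':
            r=cv2.minAreaRect((P[:,:2]*1000).astype(np.float32)); print(r)
            f=P[P[:,2]<.015]; r=cv2.minAreaRect((f[:,:2]*1000).astype(np.float32)); print('floor',r)
        else:
            r=cv2.minAreaRect((P[:,:2]*1000).astype(np.float32)); print(r)
    if n=='side':
        for u,v in ((300,338),(316,338),(348,336),(400,330),(440,330),(470,330)): print(u,v,pt(d,u,v).round(4))
    else:
        for u,v in ((442,200),(442,207),(442,215),(442,187),(440,150),(440,125)): print(u,v,pt(d,u,v).round(4))
E
python3 m.py
python3 - <<'E'
import cv2,numpy as np
a=cv2.imread('pics/top0.png')[100:240,380:500]; b=cv2.imread('pics/side0.png')[295:395,270:490]
a=cv2.resize(a,None,fx=3.0,fy=3.0,interpolation=cv2.INTER_CUBIC); b=cv2.resize(b,None,fx=2,fy=2,interpolation=cv2.INTER_CUBIC)
o=np.zeros((420,800,3),np.uint8); o[:420,:360]=a; o[:200,360:800]=b
cv2.imwrite('pics/crop0.png',o)
E
```

```text
top red 71 pix 442.0 206.6 mean [ 0.5113 -0.2638  0.095 ] z [0.0891 0.0951 0.0989]
((511.5754089355469, -264.096923828125), (15.065465927124023, 32.328487396240234), 88.12005615234375)
top yel 2372 pix 539.2 287.3 mean [ 0.3111 -0.4869  0.1075] z [0.0916 0.1087 0.113 ]
((369.4849853515625, -304.13055419921875), (685.9119873046875, 160.29754638671875), 73.81431579589844)
top blue 7371 pix 208.6 233.0 mean [0.469  0.3088 0.0107] z [0.0009 0.0061 0.0466]
((466.3685607910156, 304.20623779296875), (188.98191833496094, 239.27658081054688), 12.593302726745605)
floor ((466.3720703125, 302.9829406738281), (184.79266357421875, 236.65609741210938), 12.568814277648926)
442 200 [ 0.5274 -0.2651  0.0945]
442 207 [ 0.51   -0.2631  0.0974]
442 215 [ 0.4917 -0.2635  0.0913]
442 187 [ 0.5575 -0.265   0.1026]
440 150 [ 0.6463 -0.264   0.1122]
440 125 [ 0.7096 -0.269   0.1113]
side red 312 pix 315.6 337.4 mean [ 0.5112 -0.2731  0.0923] z [0.0852 0.093  0.0962]
((511.2263488769531, -271.4178771972656), (19.14399528503418, 31.523954391479492), 88.80005645751953)
side yel 179 pix 311.7 212.1 mean [ 0.5228 -0.0163  0.0907] z [0.0814 0.0919 0.0955]
((523.7457275390625, -13.904258728027344), (41.35498809814453, 20.09137535095215), 23.082216262817383)
side blue 4470 pix 285.1 150.5 mean [0.4699 0.302  0.0138] z [0.002  0.0052 0.044 ]
((465.49664306640625, 298.55029296875), (186.8897705078125, 243.79486083984375), 12.673617362976074)
floor ((467.5465087890625, 299.19775390625), (181.95928955078125, 242.0528564453125), 12.24193000793457)
300 338 [ 0.4884 -0.2705  0.0884]
316 338 [ 0.5118 -0.2746  0.0933]
348 336 [ 0.558  -0.2781  0.0994]
400 330 [ 0.6321 -0.2806  0.1108]
440 330 [ 0.6899 -0.2845  0.1093]
470 330 [ 0.7333 -0.2878  0.1089]
```

View pics/crop0.png

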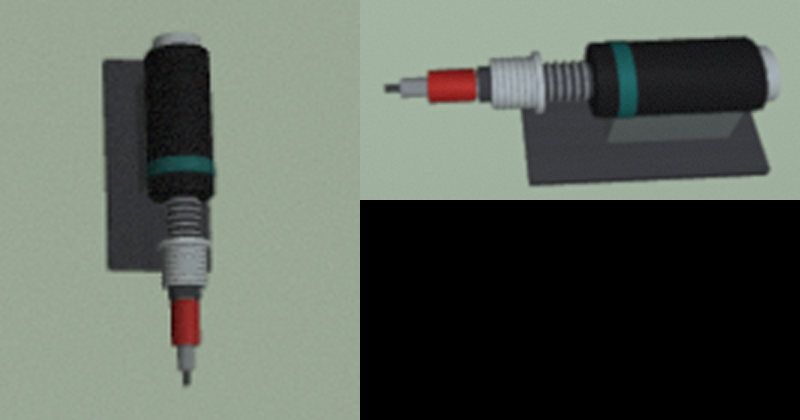

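The crop confirms the parts along the red axis: adapter nose, red sleeve, collar with its rim at the rear, spring, then motor. Next I'll work out the tool axes and the move to a point above the collar.

```bash
cat > go.py <<'E'
import sys; from h import *
# go.py x y z [yaw of chuck axis rad]: shift along tool axes to world TCP goal, and turn
g=np.array(list(map(float,sys.argv[1:4]))); s=manip.sense(); R=Ro.from_quat(s['tool_rot']).as_matrix()
print('t',s['t'],'tcp',np.round(s['tcp_pos'],4),'x',R[:,0].round(3),'y',R[:,1].round(3),'z',R[:,2].round(3),'gap',s['finger_gap'],'F',np.round(s['force'],1),'q6',s['q'][5])
print('shift',(R.T@(g-np.array(s['tcp_pos']))).round(4))
if len(sys.argv)>4:
    a=float(sys.argv[4]); t=np.array([np.cos(a),np.sin(a),0]); l=R.T@t
    ang=np.arctan2(l[1],l[0]); print('turn x->axis',ang,'or',ang-np.sign(ang)*np.pi)
E
python3 go.py .53 -.264 .28 -.02; python3 -c "
from h import *
d=snap('wrist');print(np.round(d['hand_eye'],3)); print(d['f'])"
```

```text
t 0.1 tcp [ 0.2041 -0.5901  0.2524] x [0.945 0.327 0.   ] y [ 0.327 -0.945 -0.002] z [-0.     0.002 -1.   ] gap 0.9970461636180831 F [-0.3 -0.  -0.9] q6 -0.1785177778608011
shift [ 0.4145 -0.2018 -0.0271]
turn x->axis 0.35282017986305436 or -2.7887724737267385
[[ 0.    -0.962 -0.273  0.069]
 [ 1.     0.001 -0.002 -0.001]
 [ 0.002 -0.273  0.962 -0.121]
 [ 0.     0.     0.     1.   ]]
333.324912883937
```

Careful with the scale: shifts go in shares of 0.8 m and turns go in shares of pi/2 rad. That gives: 0.415 m / 0.8 = 0.5188, 0.39 m / 0.8 = 0.4875, 0.353 rad / 1.5708 = 0.2247.

```bash
python3 drive.py '[[[0.05, -0.025, 0], 0.0255, 1], [[0.1, -0.05, 0], 0.0509, 1], [[0.15, -0.075, 0], 0.0764, 1], [[0.2, -0.1, 0], 0.1019, 1], [[0.25, -0.125, 0], 0.1273, 1], [[0.3, -0.15, -0.0125], 0.1528, 1], [[0.35, -0.175, -0.0125], 0.1783, 1], [[0.4, -0.2, -0.025], 0.1974, 1], [[0.45, -0.225, -0.025], 0.2101, 1], [[0.4875, -0.2375, -0.0338], 0.2247, 1], [[0.5188, -0.2525, -0.0338], 0.2247, 1], [[0.5188, -0.2525, -0.0338], 0.2247, 1], [[0.5188, -0.2525, -0.0338], 0.2247, 1]]' 60
python3 - <<'E'
from h import *
d=snap('wrist'); save(d,'w1.png'); np.savez('w1.npz',**d)
hsv=cv2.cvtColor(d['pixels'],cv2.COLOR_RGB2HSV).astype(int);H,S,V=hsv[...,0],hsv[...,1],hsv[...,2]
P,u,v=cloud(d,((H<5)|(H>175))&(S>180)&(V>90)); print(len(P),u.mean(),v.mean(),P.mean(0),u.min(),u.max(),v.min(),v.max())
print(cv2.minAreaRect((P[:,:2]*1000).astype(np.float32)))
E
python3 go.py .5565 -.265 .088 -.02
```

```text
t: 1.45
tcp_pos: [0.5303, -0.2637, 0.2799]
tool_rot: [1.0, -0.009, -0.001, -0.0]
force: [0.5, -0.3, -0.2]
finger_gap: 1.001
gripper_force: 0.0
174 322.5057471264368 188.66666666666666 [ 0.51840394 -0.26724826  0.09619587] 314 331 180 202
((515.7963256835938, -267.0380859375), (15.10305118560791, 23.40410804748535), 81.48072814941406)
t 1.5 tcp [ 0.5298 -0.2643  0.2799] x [ 1.    -0.02  -0.001] y [-0.02 -1.   -0.  ] z [-0.001  0.    -1.   ] gap 1.0039745994355558 F [ 0.2 -0.3 -0. ] q6 0.9399844040298464
shift [0.0269 0.0002 0.1918]
turn x->axis 5.416311883136022e-05 or -3.141538490470962
```

View pics/w1.png

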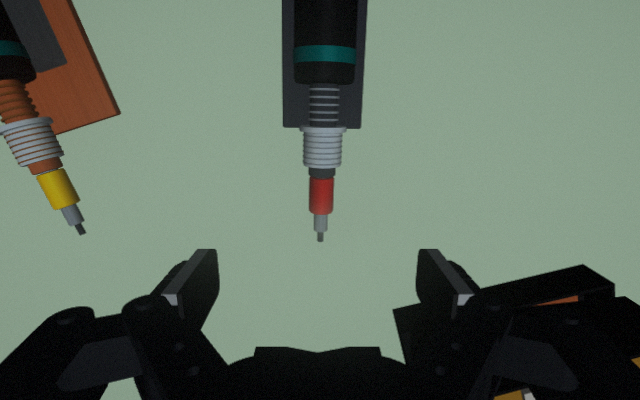

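The red sleeve is at (321,195). The collar spans rows 128–167 about column 322, and the motor is at (325,60). I'll get the axis and height by triangulating these against the other views.

Run:
```python
from h import *
W,T,S=[dict(np.load(f)) for f in('w1.npz','top0.npz','side0.npz')]
def tri(obs):
    A=np.zeros((3,3));b=np.zeros(3)
    for d,u,v in obs:
        r=d['Rc']@ray(d,u,v); r/=np.linalg.norm(r); M=np.eye(3)-np.outer(r,r); A+=M;b+=M@d['c']
    X=np.linalg.solve(A,b); return X.round(4),[round(float(np.linalg.norm(np.cross(X-d['c'],(lambda r:r/np.linalg.norm(r))(d['Rc']@ray(d,u,v))))),4) for d,u,v in obs]
print('sleeve W+T+S',tri([(W,320.5,195),(T,442,207),(S,315.8,337.8)]))
print('sleeve W+S',tri([(W,320.5,195),(S,315.8,337.8)]))
# side collar: crop x 490..545 /2 -> front 335, rear 363.; axis row 295+82/2
print('collar W+S',tri([(W,322,147.5),(S,349,336)]), tri([(W,322,147.5),(S,349,336),(T,442,187)]))
for u,v in((320.5,240),(320.5,195),(322,147.5),(323.5,105),(325,60)):
    r=W['Rc']@ray(W,u,v); print(u,v,(W['c']+r*(.085-W['c'][2])/r[2]).round(4))
```

```text
sleeve W+T+S (array([ 0.5109, -0.2671,  0.0829]), [0.003, 0.0013, 0.0022])
sleeve W+S (array([ 0.5099, -0.2666,  0.0805]), [0.0025, 0.0025])
collar W+S (array([ 0.5586, -0.269 ,  0.0836]), [0.0033, 0.0033]) (array([ 0.5593, -0.2695,  0.0859]), [0.0039, 0.0029, 0.0014])
320.5 240 [ 0.4611 -0.2646  0.085 ]
320.5 195 [ 0.509  -0.2653  0.085 ]
322 147.5 [ 0.5558 -0.2674  0.085 ]
323.5 105 [ 0.5947 -0.2694  0.085 ]
325 60 [ 0.6331 -0.2712  0.085 ]
```

Scaled: 0.196 m / 0.8 = 0.245, 0.04 m / 0.8 = 0.05, 0.02 rad / 1.5708 = 0.0127.

```bash
python3 drive.py '[[[0.015, 0.0013, 0.05], 0.0127, 1], [[0.0288, 0.0025, 0.1], 0.0127, 1], [[0.0288, 0.0025, 0.15], 0.0127, 1], [[0.0288, 0.0025, 0.1875], 0.0127, 1], [[0.0288, 0.0025, 0.225], 0.0127, 1], [[0.0288, 0.0025, 0.245], 0.0127, 1], [[0.0288, 0.0025, 0.245], 0.0127, 1], [[0.0288, 0.0025, 0.245], 0.0127, 1]]' 60 && python3 drive.py '[[[0, 0, 0], 0, 0.6], [[0, 0, 0], 0, 0.3], [[0, 0, 0], 0, 0], [[0, 0, 0], 0, 0], [[0, 0, 0], 0, 0], [[0, 0, 0], 0, 0], [[0, 0, 0], 0, 0], [[0, 0, 0], 0, 0]]' 60
python3 - <<'E'
from h import *
d=snap('side'); save(d,'s2.png'); cv2.imwrite('pics/s2c.png',cv2.resize(d['pixels'][200:400,250:500,::-1],None,fx=2.8,fy=2.8,interpolation=cv2.INTER_CUBIC))
E
```

```text
t: 2.3
tcp_pos: [0.5528, -0.2677, 0.0844]
tool_rot: [1.0, -0.021, -0.0, -0.0]
force: [0.5, -0.6, 0.2]
finger_gap: 0.999
gripper_force: 0.0
t: 3.1
tcp_pos: [0.5538, -0.2684, 0.0858]
tool_rot: [1.0, -0.02, 0.001, 0.002]
force: [-2.5, -3.9, 6.5]
finger_gap: 0.413
gripper_force: 61.7
```

View pics/s2c.png

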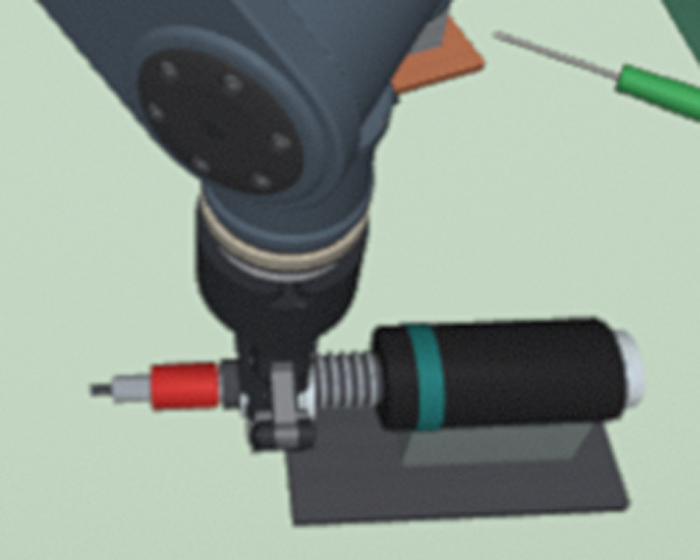

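The fingers are closed on the collar (crop 280,400), and the gap of 0.413 is about 35 mm. The red sleeve is at (183,385) in the crop, not yet ejected. Now I pull back.

Scaled: 0.012 m / 0.8 = 0.015, 0.01 m / 0.8 = 0.0125.

```bash
python3 drive.py '[[[0.0038, 0, 0], 0, 0], [[0.0075, 0, 0], 0, 0], [[0.01, 0, 0], 0, 0], [[0.0125, 0, 0], 0, 0], [[0.015, 0, 0], 0, 0], [[0.015, 0, 0], 0, 0], [[0.015, 0, 0], 0, 0], [[0.015, 0, 0], 0, 0]]' 60
python3 - <<'E'
from h import *
d=snap('side'); save(d,'s3.png'); cv2.imwrite('pics/s3c.png',cv2.resize(d['pixels'][280:400,250:500,::-1],None,fx=2.8,fy=2.8,interpolation=cv2.INTER_CUBIC))
for n in('s2','s3'):
    hsv=cv2.cvtColor(cv2.imread(f'pics/{n}.png'),cv2.COLOR_BGR2HSV).astype(int);H,S,V=hsv[...,0],hsv[...,1],hsv[...,2]
    m=((H<5)|(H>175))&(S>180)&(V>90); m[:300]=0; v,u=np.nonzero(m); print(n,len(u),u.mean(),v.mean())
E
```

```text
t: 3.95
tcp_pos: [0.5644, -0.2688, 0.0858]
tool_rot: [1.0, -0.02, -0.001, 0.001]
force: [-5.9, -4.8, 8.4]
finger_gap: 0.41
gripper_force: 61.9
s2 312 315.5673076923077 337.3557692307692
s3 295 304.96610169491527 338.32881355932204
```

The sleeve moved about 10.6 px (roughly 15 mm) forward, so it has ejected. I'll ease the collar home, open, lift and look.

Scaled: -0.0105 m / 0.8 = -0.0131, -0.009 m / 0.8 = -0.0113.

```bash
python3 drive.py '[[[-0.0038, 0, 0], 0, 0], [[-0.0075, 0, 0], 0, 0], [[-0.0113, 0, 0], 0, 0], [[-0.0131, 0, 0], 0, 0], [[-0.0131, 0, 0], 0, 0], [[-0.0131, 0, 0], 0, 0.5], [[-0.0131, 0, 0], 0, 1], [[-0.0131, 0, 0], 0, 1], [[-0.0131, 0, 0], 0, 1], [[-0.0131, 0, 0], 0, 1], [[-0.0131, 0, 0], 0, 1]]' 60 && python3 drive.py '[[[0, 0, -0.05], 0, 1], [[-0.0125, 0, -0.1], 0, 1], [[-0.025, 0, -0.125], 0, 1], [[-0.0375, 0, -0.125], 0, 1], [[-0.0375, 0, -0.125], 0, 1], [[-0.0375, 0, -0.125], 0, 1]]'
python3 - <<'E'
from h import *
d=snap('wrist'); save(d,'w4.png'); np.savez('w4.npz',**d)
s=snap('side'); save(s,'s4.png'); np.savez('s4.npz',**s)
for n,d in(('w',d),('s',s)):
    hsv=cv2.cvtColor(d['pixels'],cv2.COLOR_RGB2HSV).astype(int);H,S,V=hsv[...,0],hsv[...,1],hsv[...,2]
    m=((H<5)|(H>175))&(S>180)&(V>90); n_,l,st,ce=cv2.connectedComponentsWithStats(m.astype(np.uint8))
    for i in range(1,n_):
        if st[i,4]>100: print(n,st[i],ce[i])
o=np.zeros((600,640,3),np.uint8); o[:400]=d['pixels'] if 0 else cv2.imread('pics/w4.png'); c=cv2.resize(cv2.imread('pics/s4.png')[300:380,260:500],None,fx=2.5,fy=2.5); o[400:,:600]=c; cv2.imwrite('pics/c4.png',o)
E
python3 go.py .5 -.265 .1
```

```text
t: 5.1
tcp_pos: [0.5549, -0.2665, 0.0842]
tool_rot: [1.0, -0.02, -0.0, -0.0]
force: [-1.1, 0.4, -0.6]
finger_gap: 0.998
gripper_force: 0.0
t: 5.7
tcp_pos: [0.5242, -0.265, 0.1831]
tool_rot: [1.0, -0.02, -0.001, -0.001]
force: [-0.2, 0.4, -0.0]
finger_gap: 0.999
gripper_force: 0.0
w [310 247  26  23 409] [323.07090465 259.76772616]
s [294 331  23  16 297] [305.06060606 338.27272727]
t 5.8 tcp [ 0.5246 -0.2652  0.1828] x [ 0.999 -0.04  -0.002] y [-0.04  -0.999 -0.002] z [-0.002  0.002 -1.   ] gap 1.000778095355591 F [-0.2 -0.4 -0.6] q6 0.9529767534704053
shift [-0.0245  0.001   0.0829]
```

View pics/c4.png

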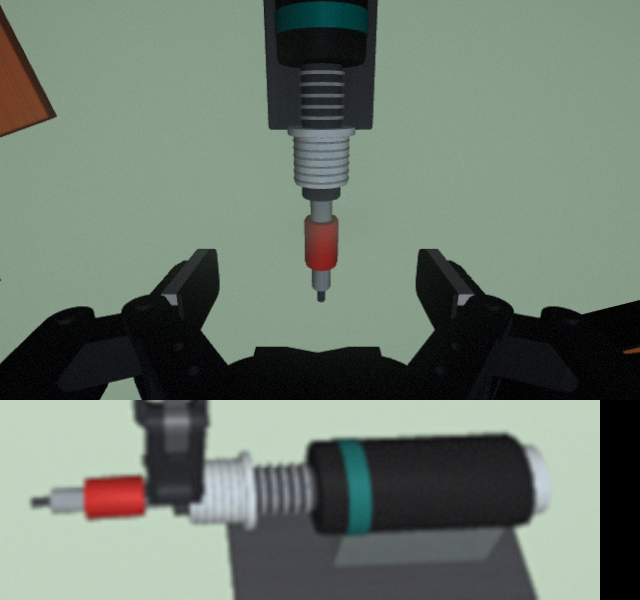

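The adapter has popped forward. In the wrist view the sleeve is centred at (321,243) and the shank shows at (321,210). The collar is home, at rows 128–187.

Run:
```python
from h import *
W,S=[dict(np.load(f)) for f in('w4.npz','s4.npz')]
def at(d,u,v,z):
    r=d['Rc']@ray(d,u,v); return (d['c']+r*(z-d['c'][2])/r[2]).round(4)
print(at(W,321,243,.084),at(W,321,157,.085),at(W,321,40,.085),at(S,305,338,.083))
A=np.zeros((3,3));b=np.zeros(3)
for d,u,v in((W,321,243),(S,305,338)):
    r=d['Rc']@ray(d,u,v); r/=np.linalg.norm(r); M=np.eye(3)-np.outer(r,r); A+=M;b+=M@d['c']
print(np.linalg.solve(A,b).round(4))
```

```text
[ 0.4943 -0.2653  0.084 ] [ 0.5565 -0.2676  0.085 ] [ 0.6277 -0.2702  0.085 ] [ 0.4958 -0.2685  0.083 ]
[ 0.4946 -0.2664  0.0815]
```

Scaled: 0.089 m / 0.8 = 0.1113, 0.001 m / 0.8 = 0.0013.

```bash
python3 drive.py '[[[-0.035, 0.0013, 0.0375], 0, 1], [[-0.035, 0.0013, 0.075], 0, 1], [[-0.035, 0.0013, 0.1], 0, 1], [[-0.035, 0.0013, 0.1113], 0, 1], [[-0.035, 0.0013, 0.1113], 0, 1], [[-0.035, 0.0013, 0.1113], 0, 1]]' 40 && python3 drive.py '[[[0, 0, 0], 0, 0.5], [[0, 0, 0], 0, 0.2], [[0, 0, 0], 0, 0], [[0, 0, 0], 0, 0], [[0, 0, 0], 0, 0], [[0, 0, 0], 0, 0], [[0, 0, 0], 0, 0], [[0, 0, 0], 0, 0], [[0, 0, 0], 0, 0]]' 40
```

```text
t: 6.4
tcp_pos: [0.4975, -0.2656, 0.0954]
tool_rot: [1.0, -0.02, 0.0, 0.0]
force: [0.2, 0.2, 0.1]
finger_gap: 1.003
gripper_force: 0.0
t: 7.3
tcp_pos: [0.4971, -0.2656, 0.0956]
tool_rot: [1.0, -0.02, 0.0, 0.0]
force: [0.0, -0.5, 4.0]
finger_gap: 0.263
gripper_force: 41.0
```

Gripped: a gap of 0.263 is about 22–24 mm. Next I draw it straight out.

Scaled: -0.08 m / 0.8 = -0.1, -0.07 m / 0.8 = -0.0875.

```bash
python3 drive.py '[[[-0.0063, 0, 0], 0, 0], [[-0.015, 0, 0], 0, 0], [[-0.025, 0, 0], 0, 0], [[-0.0375, 0, 0], 0, 0], [[-0.05, 0, 0], 0, 0], [[-0.0688, 0, 0], 0, 0], [[-0.0875, 0, 0], 0, 0], [[-0.1, 0, 0], 0, 0], [[-0.1, 0, 0], 0, 0], [[-0.1, 0, 0], 0, 0]]' 40 && python3 drive.py '[[[0, 0, -0.05], 0, 0], [[0, 0, -0.1], 0, 0], [[0, 0, -0.1375], 0, 0], [[0, 0, -0.1625], 0, 0], [[0, 0, -0.1625], 0, 0], [[0, 0, -0.1625], 0, 0]]'
python3 - <<'E'
from h import *
o=np.zeros((600,640,3),np.uint8)
d=snap('wrist'); s=snap('side'); o[:400]=d['pixels']; o[400:,:]=s['pixels'][160:360]
cv2.imwrite('pics/c5.png',o[:,:,::-1])
E
python3 go.py .467 .301 .22 .218
```

```text
t: 8.3
tcp_pos: [0.417, -0.2624, 0.0954]
tool_rot: [1.0, -0.02, 0.0, 0.0]
force: [-0.2, -0.3, -1.3]
finger_gap: 0.261
gripper_force: 40.7
t: 8.9
tcp_pos: [0.4173, -0.2621, 0.2253]
tool_rot: [1.0, -0.02, 0.0, 0.0]
force: [-0.6, 0.9, -1.1]
finger_gap: 0.259
gripper_force: 40.7
t 9.0 tcp [ 0.4165 -0.2615  0.2241] x [ 0.999 -0.04  -0.002] y [-0.04  -0.999 -0.002] z [-0.002  0.002 -1.   ] gap 0.2640986837676098 F [-0.5 -0.4 -1.3] q6 0.8223957107923153
shift [ 0.028  -0.564   0.0051]
turn x->axis -0.25793170623139755 or 2.8836609473583956
```

View pics/c5.png

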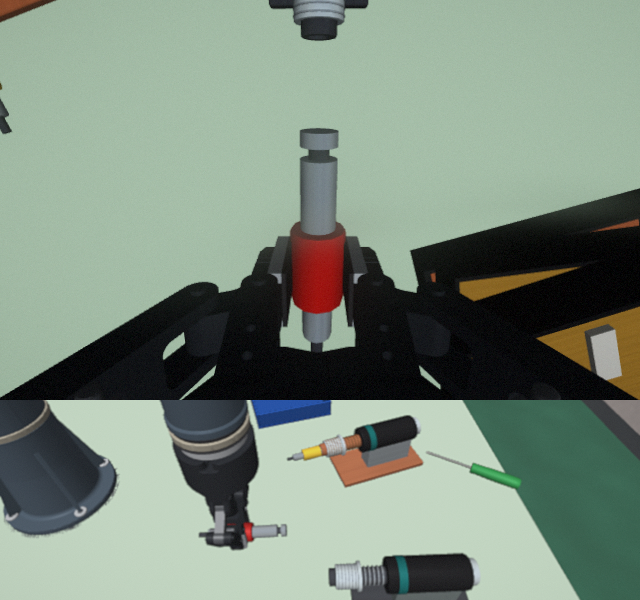

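The adapter is out and held at the sleeve (318,265). The shank points forward, and the collar is home at (318,10). Now I carry it over the tray.

Scaled: -0.564 m / 0.8 = -0.705, -0.21 m / 0.8 = -0.2625, -0.258 rad / 1.5708 = -0.1642.

```bash
python3 drive.py '[[[0, -0.025, 0], 0, 0], [[0, -0.0625, 0], -0.0127, 0], [[0, -0.1125, 0], -0.0255, 0], [[0, -0.1625, 0], -0.0382, 0], [[0, -0.2125, 0], -0.0509, 0], [[0, -0.2625, 0], -0.0637, 0], [[0, -0.3125, 0], -0.0764, 0], [[0, -0.3625, 0], -0.0891, 0], [[0, -0.4125, 0], -0.1019, 0], [[0.0063, -0.4625, 0], -0.1146, 0], [[0.0125, -0.5125, 0], -0.1273, 0], [[0.0188, -0.5625, 0], -0.1401, 0], [[0.025, -0.6125, 0], -0.1528, 0], [[0.0313, -0.65, 0], -0.1642, 0], [[0.035, -0.6813, 0], -0.1642, 0], [[0.035, -0.7, 0], -0.1642, 0], [[0.035, -0.705, 0], -0.1642, 0], [[0.035, -0.705, 0], -0.1642, 0], [[0.035, -0.705, 0], -0.1642, 0]]' 40
python3 go.py .467 .301 .034 .218
python3 - <<'E'
from h import *
d=snap('top'); s=snap('side'); o=np.vstack([d['pixels'][130:330],s['pixels'][60:260]])
cv2.imwrite('pics/c6.png',o[:,:,::-1])
E
```

```text
t: 10.9
tcp_pos: [0.4672, 0.2991, 0.2248]
tool_rot: [0.994, 0.108, -0.001, 0.0]
force: [0.1, -0.7, -1.4]
finger_gap: 0.26
gripper_force: 40.7
t 10.9 tcp [0.4672 0.2991 0.2248] x [ 0.977  0.215 -0.002] y [ 0.215 -0.977  0.001] z [-0.001 -0.001 -1.   ] gap 0.2601490090018789 F [ 0.1 -0.7 -1.4] q6 1.7223239840954798
shift [ 0.0006 -0.002   0.1908]
turn x->axis -0.000962369874046252 or 3.1406302837157467
```

View pics/c6.png

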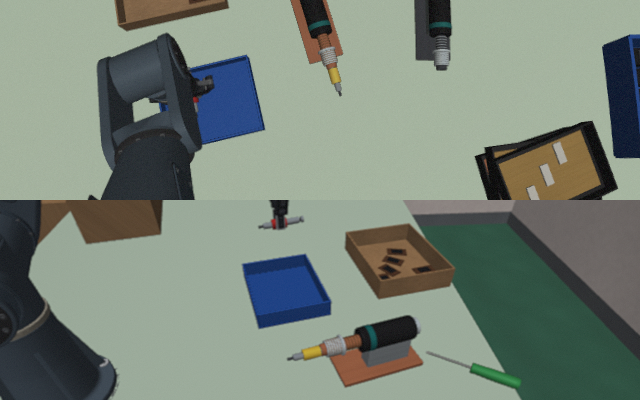

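The adapter hangs over the tray: red sleeve at (195,100) in the top strip and (279,225) in the side strip. The yellow adapter is undisturbed. Lowering now.

Scaled: 0.182 m / 0.8 = 0.2275, 0.175 m / 0.8 = 0.2188.

```bash
python3 drive.py '[[[0, 0, 0.0375], 0, 0], [[0, 0, 0.0875], 0, 0], [[0, 0, 0.1375], 0, 0], [[0, 0, 0.175], 0, 0], [[0, 0, 0.2], 0, 0], [[0, 0, 0.2188], 0, 0], [[0, 0, 0.2275], 0, 0], [[0, 0, 0.2275], 0, 0], [[0, 0, 0.2275], 0, 0]]' 40 && python3 drive.py '[[[0, 0, 0.0038], 0, 0], [[0, 0, 0.0063], 0, 0], [[0, 0, 0.0075], 0, 0], [[0, 0, 0.0088], 0, 0], [[0, 0, 0.0088], 0, 0]]'
```

```text
t: 11.9
tcp_pos: [0.4682, 0.3001, 0.044]
tool_rot: [0.994, 0.108, 0.001, -0.0]
force: [-0.6, -0.1, -0.7]
finger_gap: 0.263
gripper_force: 40.7
t: 12.4
tcp_pos: [0.4676, 0.3003, 0.0363]
tool_rot: [0.994, 0.109, -0.0, 0.0]
force: [0.1, 0.5, -1.2]
finger_gap: 0.26
gripper_force: 40.7
```

Scaled: 0.002 m / 0.8 = 0.0025, 0.001 m / 0.8 = 0.0013.

```bash
for i in 1 2; do python3 drive.py '[[[0, 0, 0.0013], 0, 0], [[0, 0, 0.0025], 0, 0], [[0, 0, 0.0025], 0, 0]]' | egrep 'tcp|^force'; done
```

```text
tcp_pos: [0.4675, 0.3002, 0.0342]
force: [-0.4, 0.6, -0.9]
tcp_pos: [0.4675, 0.3002, 0.0322]
force: [-0.0, 0.7, -0.8]
```

Scaled: 0.002 m / 0.8 = 0.0025, 0.001 m / 0.8 = 0.0013.

```bash
python3 drive.py '[[[0, 0, 0.0013], 0, 0], [[0, 0, 0.0025], 0, 0], [[0, 0, 0.0025], 0, 0]]' | egrep 'tcp|^force'
python3 - <<'E'
from h import *
d=snap('side'); w=snap('wrist')
o=np.zeros((600,640,3),np.uint8); o[:400]=w['pixels']; o[400:,:400]=cv2.resize(d['pixels'][105:205,220:420],None,fx=2,fy=2)
cv2.imwrite('pics/c7.png',o[:,:,::-1])
E
```

```text
tcp_pos: [0.4678, 0.3003, 0.0313]
force: [-0.2, 0.0, 6.5]
```

View pics/c7.png

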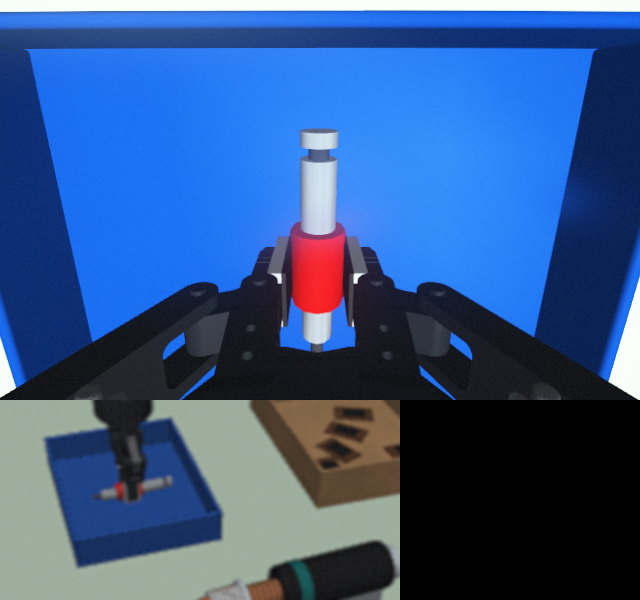

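The adapter touches the tray floor (6.5 N), with the sleeve at (318,265) well inside the walls. I'll release and lift.

Scaled: -0.001 m / 0.8 = -0.0013.

```bash
python3 drive.py '[[[0, 0, -0.0013], 0, 0.3], [[0, 0, -0.0013], 0, 0.35], [[0, 0, -0.0013], 0, 0.4], [[0, 0, -0.0013], 0, 0.5], [[0, 0, -0.0013], 0, 0.6], [[0, 0, -0.0013], 0, 0.6], [[0, 0, -0.0013], 0, 0.6]]' && python3 drive.py '[[[0, 0, -0.0125], 0, 0.6], [[0, 0, -0.0375], 0, 0.6], [[0, 0, -0.0875], 0, 0.6], [[0, 0, -0.15], 0, 0.6], [[0, 0, -0.2], 0, 0.6], [[0, 0, -0.225], 0, 0.6], [[0, 0, -0.225], 0, 0.6], [[0, 0, -0.225], 0, 0.6], [[0, 0, -0.225], 0, 0.6], [[0, 0, -0.225], 0, 0.6]]'
python3 - <<'E'
from h import *
for n in ('side','wrist'):
    d=snap(n);hsv=cv2.cvtColor(d['pixels'],cv2.COLOR_RGB2HSV).astype(int);H,S,V=hsv[...,0],hsv[...,1],hsv[...,2]
    P,u,v=cloud(d,((H<5)|(H>175))&(S>170)&(V>90)); k=P[:,1]>.15; P=P[k]
    print(n,len(P),P.mean(0).round(4),np.percentile(P[:,2],[5,95]).round(4),u[k].mean(),v[k].mean())
    if n=='side': a=d['pixels'][100:350]
    else: a=np.vstack([a,d['pixels'][50:400]])
cv2.imwrite('pics/c8.png',a[:,:,::-1])
E
```

```text
t: 14.1
tcp_pos: [0.4676, 0.3002, 0.0312]
tool_rot: [0.994, 0.109, -0.0, 0.0]
force: [0.8, 0.2, 0.0]
finger_gap: 0.601
gripper_force: 0.0
t: 15.1
tcp_pos: [0.4667, 0.2999, 0.2097]
tool_rot: [0.994, 0.109, -0.002, 0.0]
force: [-0.1, -0.3, 0.5]
finger_gap: 0.6
gripper_force: 0.0
side 77 [0.4695 0.2912 0.0222] [0.0138 0.0277] 284.6623376623377 149.27272727272728
wrist 128 [0.4588 0.3001 0.0291] [0.0276 0.0302] 316.5078125 185.25
```

View pics/c8.png

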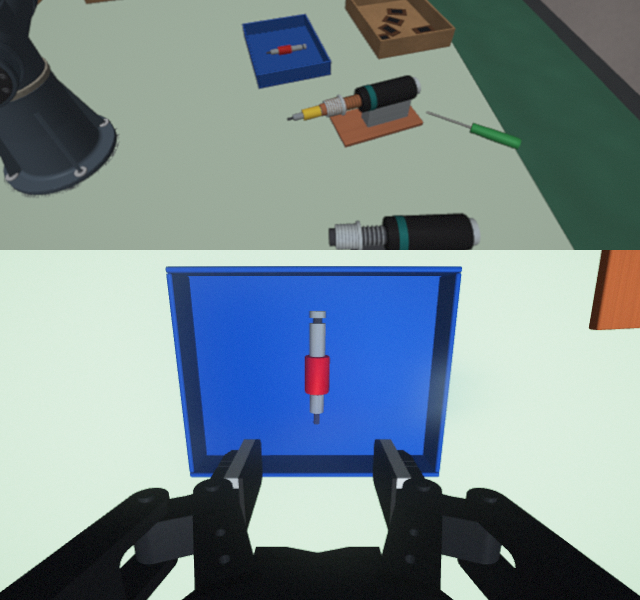

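The red adapter lies flat in the middle of the tray (wrist 317,375). The gripper is clear, the collar is home and the yellow adapter is still locked. Handing in.

```bash
python3 -c "
from station import manip; print(manip.sign_off())"
```

```text
the job is handed in; nothing more can be done
None
```

The job is handed in: the red adapter is out of its chuck and lying in the blue tray, the red collar is home, and the yellow adapter is still locked; no verdict was returned, and the last reading was about 15 s of the 48 s allowed.

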